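Index a banding wheel to the clip and lock it

TASK

Turn the bowl to its next panel: push the yellow knob of the banding wheel's lever around its arc until the lever's pointer stands over the white line of the red clip on the scale, then press the green lock plunger fully down. Push and press only: do not take the knob between the fingers, do not touch the bowl on the wheel, and leave the clip and everything else on the table where it is.

Things in the scene. Friction and masses are not known exactly. Their poses are not given: they have to be found in the camera images.
- base: fixed grey round base of the banding wheel, 330 mm diameter, 18 mm thick, lying on the table with a white scale ring with black ticks on its top. Origin on the wheel's vertical axis at table height. Its -x axis points from the wheel's axis to the middle of the scale, z up
- wheel_center (a point): centre of the top face of the turning blue wheel head (190 mm diameter, top face 52 mm above the table), on the vertical axis
- wheel (a joint): angle of the wheel head and its lever in rad: 0 when the lever points along the base's -x, growing anticlockwise seen from above; range -1.2 to 1.2. It turns stiffly (about 3 N at the knob) and stays where it is left
- knob (a point): centre of the yellow upright cylindrical knob near the end of the steel lever; 22 mm diameter, 38 mm high, from 50 to 88 mm above the table, 122 mm from the axis. Nothing but the low scale, clip (top 29 mm above the table) and the lever arm (18 mm wide, under the knob) lies below it
- pointer (a point): tip line of the lever's narrow pointer, 148 mm from the axis, 48 mm above the table
- clip_mark (a point): white line on top of the red clip (12 mm wide, 35 mm long) on the rim of the scale, 148 mm from the axis, 29 mm above the table; directly below the pointer tip when the wheel is set
- clip (a joint): angle of the red clip on the scale in rad, measured as the wheel's angle: the wheel is set when joint wheel equals this. The clip is clamped tight
- lock_top (a point): middle of the top of the green lock plunger (28 mm diameter cap on a dark steel housing of 36 mm diameter, on the base 126 mm from the axis); 69 mm above the table when up
- lock (a joint): how far the plunger is pressed, m: 0 up, 0.012 fully down (the cap then sits on its housing). Takes about 4 N to move and stays where it is left
- bowl: unfired pink clay bowl standing loose upside down in the middle of the wheel head, 112 mm diameter, 63 mm high (top 115 mm above the table); origin at the centre of its underside. Turns with the wheel
- jar: jar of dark red glaze, 58 mm diameter, 50 mm high, origin under its centre
- carver: carving tool lying on the table, 152 mm long along its x axis, 9 mm thick, dark wood handle and steel blade; origin on the table near its middle
- saucer: white saucer, 100 mm diameter, 16 mm high, origin under its centre
- tumbler: green glass tumbler, 66 mm diameter, 75 mm high, origin under its centre
- bottle: white bottle with a blue cap, 44 mm diameter, 100 mm high, origin under its centre
- brushes: blue ceramic cup of brushes, 72 mm diameter, 95 mm high, brushes to 215 mm; origin under its centre
Not all that is in view belongs to the job. What is shaped like the bowl but blue or purple is not meant.

How it is judged:
By the outcome, as a careful person would: the job done as asked, in the order asked, and still so for the second after the job is handed in, with the robot touching nothing.
It also fails if it takes over 48 s, if anything falls off the work surface, if the arm or the gripper's body presses on something with over 40 N, if the wrist force passes 120 N, or if a joint passes its speed limit or range.

ROBOT

A 7-joint arm with a two-finger parallel gripper is mounted at the origin on the work surface. World frame = base frame: x ahead of the robot, y to its left, z up, the work surface at z = 0. Lengths are in m, angles in rad, forces in N, time in s.
With the tool pointing down it reaches from about 0.425 to 0.95 m from the base axis. Payload 16.7 kg.
Tool frame: the origin (TCP) lies where the fingers leave the gripper's body, on its centre line; the fingertips stand 97 mm ahead of it and the grasp point (between the pads) lies 78 mm ahead of it (manip.hold_point_z is the distance from the TCP to the grasp point, in m); z points along the fingers, y is the line along which they close (so a half turn about z gives the same grasp; the last joint's range is limited). The gripper opens to 94 mm and grips with 3 to 60 N. Pads are 16 mm wide; open, the fingers measure 119 mm over their backs; the gripper's body (75 mm by 177 mm) begins 78 mm behind the grasp point.
Start: joints at [-1.371, 0.426, 0.074, 1.606, -0.034, 1.111, -0.067], TCP at [0.231, 0.634, 0.303] pointing down, gripper open.
Joint ranges: [-2.85, 2.85], [-0.5, 2.14], [-1.23, 1.37], [0.21, 2.46], [-1.02, 4.16], [0.16, 2.05], [-2.73, 2.73]. Speed limits (rad/s): [1.89, 1.89, 2.39, 2.39, 3.01, 3.01, 3.01].

INTERFACE

Orientations are given as a 3x3 rotation matrix whose columns are the frame's x, y, z axes.
In Python, from cell import manip gives the robot as it stands.
- The arm moves only by the tool carry_out, never from a script. Its argument "plan" is a list that holds one entry, the list of rows, each a list of 7 numbers: the shift along the tool's x, y, z in mm, then the turn, a rotation vector about the tool's x, y, z in degrees, then the closure, from -1 (fully open) to 1 (shut). In form: [[[x, y, z, rx, ry, rz, fingers], ...]]. A call has 1 to 20 rows; each row is the pose to reach, as a shift and turn from the pose commanded when the call began, along the tool's axes at that moment; what a row does not reach only later rows make up. A row lasts 1/12 s, in which the tool goes at most 41.7 mm and 7.16 degrees, less where a joint would pass 70% of its speed; a pose out of reach is approached as far as the arm can. A call with a gripper value outside its range is refused whole. The fingers move at their own pace and stop on an object; "force" is the grip in N (left out, the last holds). Time passes only in rows, so rows that repeat a pose let the fingers close. It gives the time, the measured TCP pose, the force, the opening and the grip force at its end, in the units of the state.
- manip.sense(): the state, without advancing time (a new reading comes with each control period).
- manip.grab_frame(name): name is "side" or "top" or "wrist"; returns the picture (480x640x3 uint8, red, green, blue); there is no depth.
- manip.camera_model(name): a dict with "camera_matrix" (3x3 intrinsics, pixels), "dist" ([k1, k2, p1, p2, k3] as OpenCV has them; the pictures are not rectified), "rvec" (rotation vector, rad) and "tvec" (3), from world to camera coordinates, as OpenCV has them. Camera axes: x right, y down, z forward; pixel columns grow to the right and rows downward; lengths in m; the calibration is good to about 2 mm. A picture is of the moment at which its call begins: read the wrist's pose just before it. camera_model takes no time and is no camera call; for the wrist camera it gives the pose at the moment of the call.
- manip.finish_job(): hands the job in; it is judged then, once.
Trained networks look in the newest picture that a camera, given by its name, has taken for a name from the list of things; names that differ only in an ending like _2 or _b are one class to them, and where a whole thing is asked for, a point or a joint stands for the part that bears it (a point fixed in the world has none). Each returns a list of dicts, best first, with "confidence" (0 to 1); they miss things now and then, are a little off and sometimes report something else, mostly with a low value. They report only what shows in the picture. A call takes as long as a camera call. They do not tell look-alikes from the thing itself.
- manip.boxes_of(camera, query): "at" ([x, y, z] in m, in world coordinates, good to about 4 mm: the middle of the surface that is visible of it).
- manip.pinpoint(camera, query): "at" ([x, y, z] in m, in world coordinates, good to about 4 mm: a listed point, or the origin of a listed thing).
The state is a dict: "time_s": time; "qpos": joint angles; "dq": joint speeds; "joint_efforts": joint torques, N m; "ee_pos": TCP position; "orientation": TCP orientation; "contact_force": force on the tool from outside, world axes, zero at the start; "wrist_torque": the same for the moment, N m; "opening": finger opening in m; "grip_force": force on a finger pad.
Only numpy, scipy, OpenCV 4.12 (cv2) and the standard library are available. Lean on these libraries where they do the work, as an engineer would, in place of code of your own. Each camera call takes 0.05 s, during which the arm holds its last target. There are 200 camera calls.

## Working session

There is one attempt and no reset: what is moved stays moved. The work goes in short steps, Python scripts to look and compute and a tool call to move; the robot and the scene stay as the last step left them, time stands still between calls to the robot, and variables do not carry over. Pictures are saved under pics/ and viewed, at most 13 in all, crops included, and the job is handed in when it is done.

Besides the shell and the picture viewer there is one more tool, called after ">>>" in YAML: its name, and indented under it one key for each argument. carry_out: Moves the arm, as the interface text tells. Its arguments: {"type":"object","properties":{"plan":{"type":"array","items":{"type":"array","items":{"type":"array","items":{"type":"number"}}}},"force":{"type":"number"}},"required":["plan"]}

```bash
mkdir -p pics; python3 - <<'E'
from cell import manip
import cv2
for c in ("top","side"):
    im=manip.grab_frame(c); cv2.imwrite(f"pics/{c}0.png",im[:,:,::-1])
    for q in ("base","wheel_center","knob","pointer","clip_mark","lock_top","bowl"):
        print(c,q,[(([round(float(v),4) for v in d["at"]]),round(d["confidence"],2)) for d in manip.pinpoint(c,q)[:3]])
s=manip.sense(); print(s["time_s"],s["ee_pos"],s["orientation"],s["opening"],s["contact_force"])
E
```

```text
top base []
top wheel_center [([0.4425, 0.0601, 0.0501], 0.64), ([0.7132, -0.2188, -0.0015], 0.61)]
top knob [([0.4659, 0.0433, 0.0656], 0.8)]
top pointer [([0.4434, 0.061, 0.0486], 0.91)]
top clip_mark [([0.5236, 0.1068, 0.0282], 0.56)]
top lock_top [([0.6785, 0.0003, 0.0695], 0.49)]
top bowl [([0.5556, -0.0222, 0.0493], 0.8), ([0.7576, 0.2839, 0.0001], 0.71), ([0.4391, 0.3136, 0.0012], 0.59)]
side base [([0.5589, -0.0316, 0.001], 0.83)]
side wheel_center [([0.5546, -0.0289, 0.051], 0.64)]
side knob [([0.4627, 0.0472, 0.0655], 0.83), ([0.4007, 0.1606, -0.0028], 0.17)]
side pointer [([0.4415, 0.0616, 0.0472], 0.87)]
side clip_mark [([0.5249, 0.1127, 0.0254], 0.5)]
side lock_top [([0.6801, 0.0004, 0.0752], 0.49)]
side bowl [([0.7574, 0.2912, 0.0032], 0.87), ([0.5621, -0.0262, 0.0523], 0.77), ([0.4397, 0.3123, -0.0003], 0.72)]
0.8 [0.23069286 0.63430268 0.30267601] [[-9.39764160e-01  3.41823525e-01 -4.24620755e-05]
 [ 3.41823527e-01  9.39764159e-01 -4.74229807e-05]
 [ 2.36940463e-05 -5.90809540e-05 -9.99999998e-01]] 0.09390457949862249 [-1.38707998 -0.3689524   0.57445663]
```

View pics/top0.png

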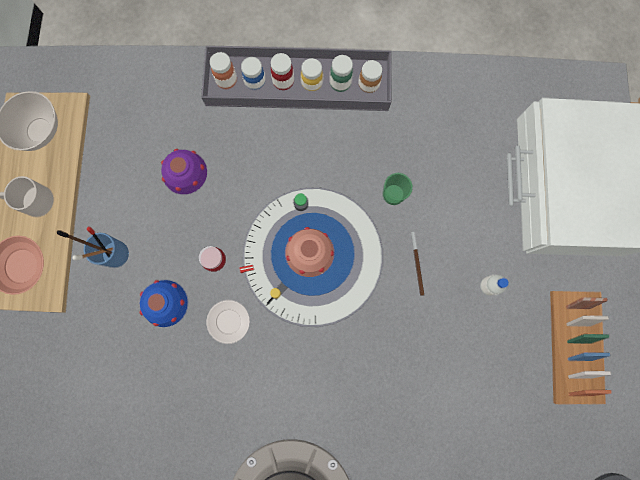

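View pics/side0.png

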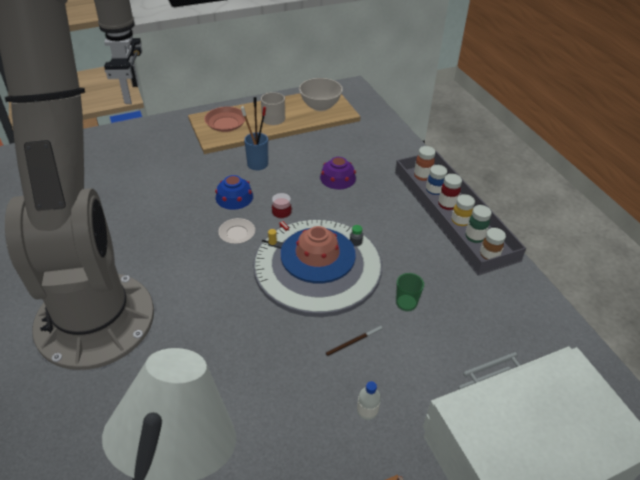

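The pink bowl on the wheel at top px (310,250) is the one to leave alone; the blue (163,303) and purple (184,171) ones are look-alikes. The knob is at (275,293), the red clip at (247,269) and the green lock at (301,202). Next I'll fit the axis and angles from the pixels.

```bash
cat > h.py <<'E'
import numpy as np, cv2
from cell import manip
def back(m,uv,z):
    K=np.array(m["camera_matrix"]);d=np.array(m["dist"])
    n=cv2.undistortPoints(np.array(uv,float).reshape(-1,1,2),K,d).reshape(-1,2)
    R=cv2.Rodrigues(np.array(m["rvec"],float))[0];t=np.array(m["tvec"],float).ravel()
    C=-R.T@t; r=np.c_[n,np.ones(len(n))]@R
    return C+r*((z-C[2])/r[:,2])[:,None]
def circ(P):
    from scipy.optimize import least_squares
    return least_squares(lambda p:np.hypot(P[:,0]-p[0],P[:,1]-p[1])-p[2],[*P[:,:2].mean(0),.1],loss="soft_l1",f_scale=.001).x
E
python3 - <<'E'
from h import *
im=cv2.imread("pics/top0.png");m=manip.camera_model("top")
hsv=cv2.cvtColor(im,cv2.COLOR_BGR2HSV)
roi=np.zeros(im.shape[:2],np.uint8);roi[180:332,236:388]=1
def cnt(mask):
    c,_=cv2.findContours(mask.astype(np.uint8)*roi,cv2.RETR_EXTERNAL,cv2.CHAIN_APPROX_NONE);return max(c,key=cv2.contourArea).reshape(-1,2)
H,S,V=[hsv[:,:,i].astype(int) for i in range(3)]
w=cnt((S<40)&(V>170)); print("ring",circ(back(m,cv2.convexHull(w).reshape(-1,2),.018)))
b=cnt((H>100)&(H<125)&(S>100)); print("blue",circ(back(m,cv2.convexHull(b).reshape(-1,2),.052)))
for n,k,z in (("knob",(H>18)&(H<32)&(S>110)&(V>90),.08),("clip",((H<6)|(H>172))&(S>130)&(V>90),.029),("green",(H>50)&(H<85)&(S>100),.069)):
    mk=(k*roi).astype(bool)
    if n=="clip": mk[:,262:]=0
    p=np.argwhere(mk)[:,::-1]; print(n,len(p),p.mean(0),back(m,[p.mean(0)],z))
cv2.imwrite("pics/c1.png",cv2.resize(im[180:330,230:390],None,fx=4,fy=4,interpolation=cv2.INTER_CUBIC))
E
```

```text
ring [ 0.55789565 -0.03050503  0.15995202]
blue [ 0.55762897 -0.03021037  0.09392123]
knob 80 [275.1875 292.7   ] [[0.46429466 0.04726912 0.08      ]]
clip 48 [245.97916667 268.4375    ] [[0.52062523 0.12114266 0.029     ]]
green 165 [326.50909091 196.97575758] [[ 0.68497258 -0.05882728  0.069     ]]
```

View pics/c1.png

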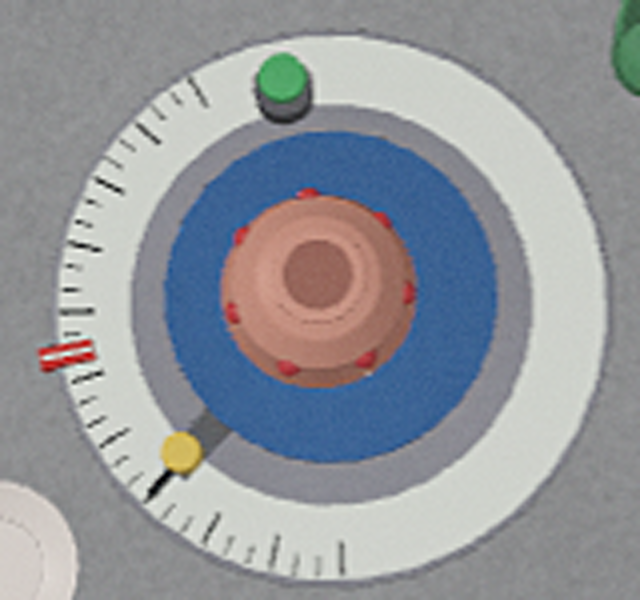

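Enlarged crop: the yellow knob is at crop (180,452), the pointer tip at (150,497), the red clip with its white line at (67,355) and the green cap at (284,77). The lever is at about 140.5° and the clip at about 103.8° in world, so about 37° clockwise. The fitted radii agree with the given sizes. I'll move behind the knob with the fingers closing.

>>> carry_out:
  plan:
    - [[-145,-150,0,0,0,10,1],[-290,-303,0,0,0,19.5,1],[-290,-303,0,0,0,19.5,1],[-290,-303,0,0,0,19.5,1],[-290,-303,0,0,0,19.5,1],[-290,-303,0,0,0,19.5,1],[-290,-303,0,0,0,19.5,1],[-290,-303,0,0,0,19.5,1],[-290,-303,0,0,0,19.5,1],[-290,-303,0,0,0,19.5,1],[-290,-303,0,0,0,19.5,1],[-408,-505,0,0,0,19.5,1],[-408,-505,0,0,0,19.5,1],[-408,-505,0,0,0,19.5,1],[-408,-505,0,0,0,19.5,1],[-408,-505,0,0,0,19.5,1],[-408,-505,0,0,0,19.5,1],[-408,-505,0,0,0,19.5,1],[-408,-505,0,0,0,19.5,1],[-408,-505,0,0,0,19.5,1]]

```text
time_s: 2.47
ee_pos: [0.4415, 0.0208, 0.3028]
orientation: [[-0.772, 0.636, 0.0], [0.636, 0.772, 0.0], [0.0, 0.0, -1.0]]
contact_force: [-0.0, 0.2, -0.4]
opening: 0.0006
grip_force: 0.0
```

```bash
python3 - <<'E'
from h import *
s=manip.sense();print(s["time_s"],s["ee_pos"],np.degrees(np.arctan2(s["orientation"][1][1],s["orientation"][0][1])),s["opening"])
m=manip.camera_model("wrist");im=manip.grab_frame("wrist");cv2.imwrite("pics/w1.png",im[:,:,::-1])
for q in ("knob","pointer","clip_mark"): print(q,[(np.round(d["at"],4),d["confidence"]) for d in manip.pinpoint("wrist",q)[:2]])
E
```

```text
2.4667 [0.44150159 0.02080072 0.30275937] 50.52082518024872 0.0006163105390645581
knob [(array([0.4613, 0.0496, 0.0678]), 0.56)]
pointer [(array([0.5423, 0.2046, 0.0011]), 0.72), (array([0.4443, 0.0635, 0.0442]), 0.71)]
clip_mark [(array([0.5199, 0.1117, 0.0306]), 0.76)]
```

View pics/w1.png

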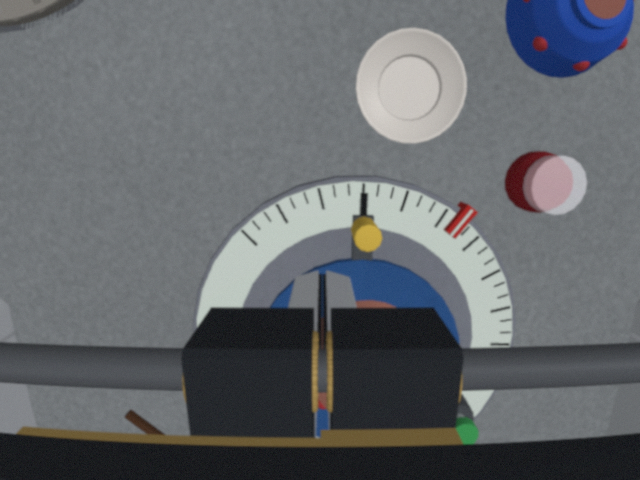

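The wrist view shows the knob at (367,235), the pointer tip at (363,195) and the clip's white line from about (471,206) to (451,234). The way down beside the knob is clear. I'll descend, fingertips to z≈0.058, and back-project these points.

```bash
python3 - <<'E'
from h import *
m=manip.camera_model("wrist");A=np.array([.5577,-.0303])
im=cv2.imread("pics/w1.png");h=cv2.cvtColor(im,cv2.COLOR_BGR2HSV).astype(int);H,S,V=h[...,0],h[...,1],h[...,2]
w=((S<50)&(V>150)).astype(np.uint8);w[:175]=0;w[320:]=0;w[:,:190]=0;w[:,515:]=0
c=cv2.convexHull(np.argwhere(w)[:,::-1].astype(np.float32)).reshape(-1,2)
c=c[c[:,1]<310];print("ring",circ(back(m,c,.018)))
r=((H<8)|(H>172))&(S>120)&(V>70);r[:195]=0;r[245:]=0;r[:,:440]=0;r[:,485:]=0
p=np.argwhere(r)[:,::-1].mean(0)
for n,q,z in (("clip",p,.029),("line",(461,220),.029),("knobtop",(369,231),.088),("pointer",(363.5,194),.048)):
    X=back(m,[q],z)[0][:2]-A;print(n,q,np.hypot(*X),np.degrees(np.arctan2(X[1],X[0])))
E
```

```text
ring [ 0.55828115 -0.03171027  0.16047897]
clip [460.30395137 218.35866261] 0.15625528906122413 104.72252340947367
line (461, 220) 0.15548562350909556 104.16845558655629
knobtop (369, 231) 0.12686804523924977 139.9451097129415
pointer (363.5, 194) 0.15039030589954014 140.30840602869938
```

>>> carry_out:
  plan:
    - [[0,-1,30,0,0,0,1],[0,-1,60,0,0,0,1],[0,-1,90,0,0,0,1],[0,-1,115,0,0,0,1],[0,-1,135,0,0,0,1],[0,-1,145,0,0,0,1],[0,-1,148,0,0,0,1],[0,-1,148,0,0,0,1]]

```text
time_s: 3.33
ee_pos: [0.4409, 0.0197, 0.1546]
orientation: [[-0.772, 0.636, -0.001], [0.636, 0.772, -0.0], [0.0, -0.001, -1.0]]
contact_force: [0.4, -0.5, 0.3]
opening: 0.0001
grip_force: 0.0
```

```bash
cat >> h.py <<'E'
A=np.array([.5578,-.0306])
def rows(phis,off=.0235):
    s=manip.sense();R=np.array(s["orientation"]);p0=np.array(s["ee_pos"]);y0=np.degrees(np.arctan2(R[1,1],R[0,1]))
    for f in phis:
        a=np.radians(f);P=A+.122*np.array([np.cos(a),np.sin(a)])-off*np.array([np.sin(a),-np.cos(a)])
        d=R.T@np.r_[P-p0[:2],0];print([round(d[0]*1e3,1),round(d[1]*1e3,1),0,0,0,round(y0-(f-90),1),1])
E
python3 -c "
from h import *
rows(np.linspace(141,109,17))"
```

```text
[np.float64(-0.4), np.float64(11.0), 0, 0, 0, np.float64(-0.5), 1]
[np.float64(0.4), np.float64(15.3), 0, 0, 0, np.float64(1.5), 1]
[np.float64(1.0), np.float64(19.6), 0, 0, 0, np.float64(3.5), 1]
[np.float64(1.5), np.float64(23.9), 0, 0, 0, np.float64(5.5), 1]
[np.float64(1.8), np.float64(28.2), 0, 0, 0, np.float64(7.5), 1]
[np.float64(2.0), np.float64(32.5), 0, 0, 0, np.float64(9.5), 1]
[np.float64(2.0), np.float64(36.9), 0, 0, 0, np.float64(11.5), 1]
[np.float64(1.9), np.float64(41.2), 0, 0, 0, np.float64(13.5), 1]
[np.float64(1.6), np.float64(45.5), 0, 0, 0, np.float64(15.5), 1]
[np.float64(1.2), np.float64(49.9), 0, 0, 0, np.float64(17.5), 1]
[np.float64(0.6), np.float64(54.2), 0, 0, 0, np.float64(19.5), 1]
[np.float64(-0.1), np.float64(58.4), 0, 0, 0, np.float64(21.5), 1]
[np.float64(-1.0), np.float64(62.7), 0, 0, 0, np.float64(23.5), 1]
[np.float64(-2.0), np.float64(66.9), 0, 0, 0, np.float64(25.5), 1]
[np.float64(-3.2), np.float64(71.1), 0, 0, 0, np.float64(27.5), 1]
[np.float64(-4.5), np.float64(75.2), 0, 0, 0, np.float64(29.5), 1]
[np.float64(-6.0), np.float64(79.3), 0, 0, 0, np.float64(31.5), 1]
```

>>> carry_out:
  plan:
    - [[0,6,0,0,0,0,1],[0,11,0,0,0,0,1],[0.4,15.3,0,0,0,1.5,1],[1,19.6,0,0,0,3.5,1],[1.5,23.9,0,0,0,5.5,1],[1.8,28.2,0,0,0,7.5,1],[2,32.5,0,0,0,9.5,1],[2,36.9,0,0,0,11.5,1],[1.9,41.2,0,0,0,13.5,1],[1.6,45.5,0,0,0,15.5,1],[1.2,49.9,0,0,0,17.5,1],[0.6,54.2,0,0,0,19.5,1],[0,58.4,0,0,0,21.5,1],[-1,62.7,0,0,0,23.5,1],[-2,66.9,0,0,0,25.5,1],[-3.2,71.1,0,0,0,27.5,1],[-4.5,75.2,0,0,0,29.5,1],[-6,79.3,0,0,0,31.5,1],[-6,79.3,0,0,0,31.5,1]]

```text
time_s: 4.92
ee_pos: [0.4969, 0.0779, 0.1555]
orientation: [[-0.325, 0.946, 0.001], [0.946, 0.325, 0.001], [0.0, 0.001, -1.0]]
contact_force: [0.8, 0.3, 0.5]
opening: 0.0002
grip_force: 0.0
```

```bash
python3 - <<'E'
from h import *
w=manip.grab_frame("wrist");t=manip.grab_frame("top")
w=cv2.resize(w,(640,480))
c=cv2.resize(t[230:320,230:320],(480,480),interpolation=cv2.INTER_CUBIC)[:,:160*3]
o=np.hstack([cv2.resize(w,(400,300)),cv2.resize(c,(300,300))]);cv2.imwrite("pics/w2_full.png",w[:,:,::-1]);cv2.imwrite("pics/w2.png",o[:,:,::-1])
print(manip.sense()["contact_force"])
E
```

```text
[-0.59657755 -0.671839    0.26733199]
```

View pics/w2.png

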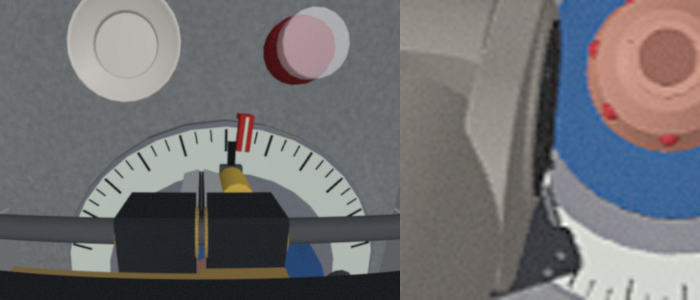

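The wheel moved: the pointer is just left of the clip in the wrist view, and the arm hides it from the top camera. I'll take an enlarged crop of the wrist picture to measure both.

```bash
python3 - <<'E'
from h import *
im=cv2.imread("pics/w2_full.png");cv2.imwrite("pics/w2c.png",cv2.resize(im[170:270,330:430],None,fx=6,fy=6,interpolation=cv2.INTER_CUBIC))
E
```

```text
(no output)
```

View pics/w2c.png

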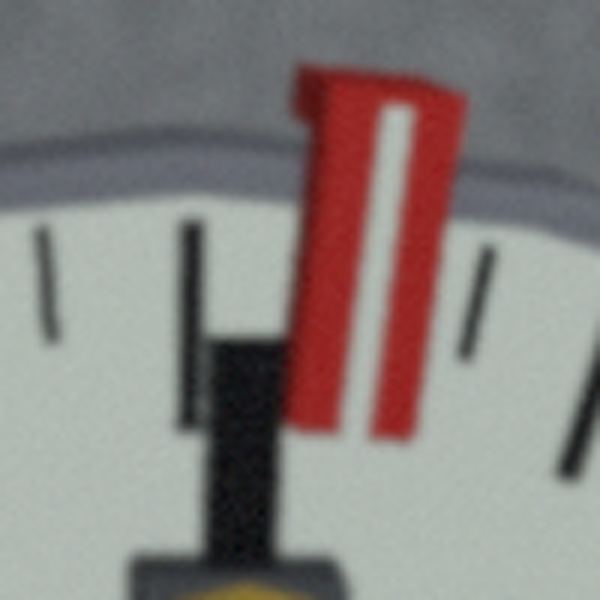

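The pointer tip is at crop (250,342), and the white line runs from (398,105) to (357,437).

```bash
python3 - <<'E'
from h import *
m=manip.camera_model("wrist")
for n,u,z in (("ptip",(250,342),.048),("pbase",(242,560),.048),("l1",(398,105),.029),("l2",(357,437),.029)):
    q=np.array(u)/6-.42+[330,170]
    X=back(m,[q],z)[0][:2]-A;print(n,X,np.hypot(*X),np.degrees(np.arctan2(X[1],X[0])))
rows(np.arange(109,103,-.5))
E
```

```text
ptip [-0.04838778  0.14281681] 0.15079130411357292 108.71690186651614
pbase [-0.04254551  0.12556546] 0.1325775396682266 108.71798934398925
l1 [-0.04013325  0.16393601] 0.1687770494806829 103.75605480911153
l2 [-0.03278876  0.13518242] 0.13910208562477577 103.63390570143983
[np.float64(-0.3), np.float64(-0.6), 0, 0, 0, np.float64(0.1), 1]
[np.float64(-0.1), np.float64(0.4), 0, 0, 0, np.float64(0.6), 1]
[np.float64(0.1), np.float64(1.5), 0, 0, 0, np.float64(1.1), 1]
[np.float64(0.3), np.float64(2.6), 0, 0, 0, np.float64(1.6), 1]
[np.float64(0.5), np.float64(3.6), 0, 0, 0, np.float64(2.1), 1]
[np.float64(0.6), np.float64(4.7), 0, 0, 0, np.float64(2.6), 1]
[np.float64(0.8), np.float64(5.8), 0, 0, 0, np.float64(3.1), 1]
[np.float64(0.9), np.float64(6.9), 0, 0, 0, np.float64(3.6), 1]
[np.float64(1.1), np.float64(7.9), 0, 0, 0, np.float64(4.1), 1]
[np.float64(1.2), np.float64(9.0), 0, 0, 0, np.float64(4.6), 1]
[np.float64(1.3), np.float64(10.1), 0, 0, 0, np.float64(5.1), 1]
[np.float64(1.4), np.float64(11.2), 0, 0, 0, np.float64(5.6), 1]
```

Both line ends and both pointer ends give consistent angles. 5.0° remains, so I'll do 4° and then check.

>>> carry_out:
  plan:
    - [[0.2,2,0,0,0,1,1],[0.4,4,0,0,0,2,1],[0.7,6,0,0,0,3,1],[0.9,7.5,0,0,0,3.6,1],[1.1,8.5,0,0,0,4,1],[1.1,8.5,0,0,0,4,1],[1.1,8.5,0,0,0,4,1]]

```text
time_s: 5.6
ee_pos: [0.5038, 0.0807, 0.1547]
orientation: [[-0.259, 0.966, 0.0], [0.966, 0.259, -0.0], [-0.0, 0.0, -1.0]]
contact_force: [-0.7, 0.6, -0.2]
opening: 0.0001
grip_force: 0.3
```

```bash
python3 - <<'E'
from h import *
im=manip.grab_frame("wrist")[:,:,::-1];cv2.imwrite("pics/w3_full.png",im)
cv2.imwrite("pics/w3c.png",cv2.resize(im[170:270,330:430],None,fx=6,fy=6,interpolation=cv2.INTER_CUBIC))
E
```

```text
(no output)
```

View pics/w3c.png

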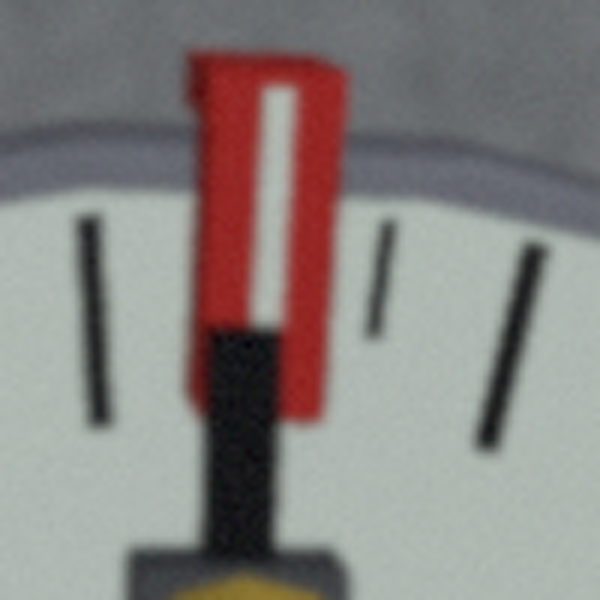

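The pointer tip is at crop (246,330), its base at (239,550), and the white line runs from (280,88) to (266,328).

```bash
python3 - <<'E'
from h import *
m=manip.camera_model("wrist")
for n,u,z in (("ptip",(246,330),.048),("pbase",(239.5,550),.048),("l1",(280,88),.029),("l2",(266.5,328),.029)):
    q=np.array(u)/6-.42+[330,170]
    X=back(m,[q],z)[0][:2]-A;print(n,np.hypot(*X),np.degrees(np.arctan2(X[1],X[0])))
E
```

```text
ptip 0.15104305591642628 105.09077923451888
pbase 0.13276458285785933 105.1047871021667
l1 0.16871987482688036 103.47740795388832
l2 0.1476683211741714 103.47865846141147
```

1.6° is left, about 3.4 mm.

>>> carry_out:
  plan:
    - [[0.1,1.2,0,0,0,0.5,1],[0.2,2.4,0,0,0,1,1],[0.3,3.4,0,0,0,1.6,1],[0.3,3.4,0,0,0,1.6,1],[0.3,3.4,0,0,0,1.6,1],[0.3,3.4,0,0,0,1.6,1]]

```text
time_s: 6.15
ee_pos: [0.5069, 0.0819, 0.1547]
orientation: [[-0.232, 0.973, 0.0], [0.973, 0.232, -0.0], [-0.0, 0.0, -1.0]]
contact_force: [-1.5, 0.1, -0.2]
opening: 0.0006
grip_force: 0.6
```

```bash
python3 - <<'E'
from h import *
im=manip.grab_frame("wrist")[:,:,::-1];cv2.imwrite("pics/w4_full.png",im)
cv2.imwrite("pics/w4c.png",cv2.resize(im[170:270,330:430],None,fx=6,fy=6,interpolation=cv2.INTER_CUBIC))
E
```

```text
(no output)
```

View pics/w4c.png

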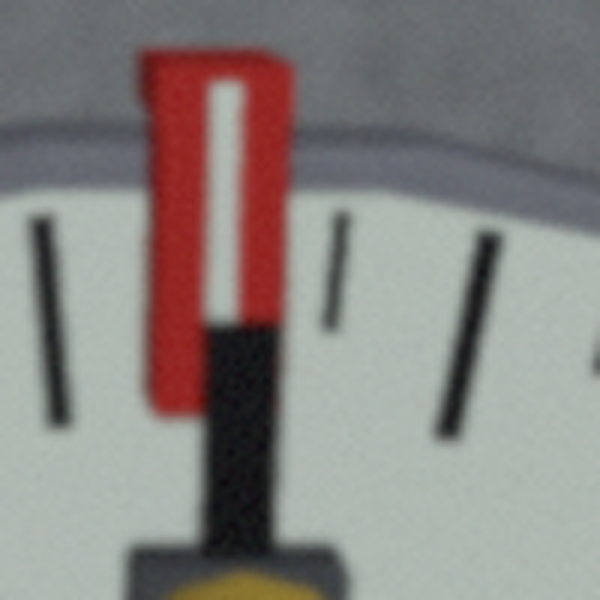

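The pointer tip is at (243,325), its base at (237.5,550), and the line runs from (227,82) to (222,322). The sideways offset should be parallax, which I'll check numerically.

```bash
python3 - <<'E'
from h import *
m=manip.camera_model("wrist")
for n,u,z in (("ptip",(243,325),.048),("pbase",(237.5,550),.048),("l1",(227,82),.029),("l2",(222,322),.029)):
    q=np.array(u)/6-.42+[330,170]
    X=back(m,[q],z)[0][:2]-A;print(n,np.hypot(*X),np.degrees(np.arctan2(X[1],X[0])))
E
```

```text
ptip 0.15112152231026807 103.61558587150454
pbase 0.13243595932529412 103.61051799260896
l1 0.16882912825477941 103.46263679140918
l2 0.1478169652059008 103.4383000274191
```

0.16° (0.4 mm) is left, which is good enough. I'll back off and rise.

>>> carry_out:
  plan:
    - [[0,-8,0,0,0,0,1],[0,-16,0,0,0,0,1],[0,-20,-10,0,0,0,1],[0,-20,-45,0,0,0,1],[0,-20,-80,0,0,0,1],[0,-20,-110,0,0,0,1],[0,-20,-120,0,0,0,1],[0,-20,-120,0,0,0,1]]

```text
time_s: 6.87
ee_pos: [0.488, 0.0773, 0.2775]
orientation: [[-0.232, 0.973, 0.004], [0.973, 0.232, 0.003], [0.002, 0.004, -1.0]]
contact_force: [0.3, 0.1, -1.5]
opening: 0.0002
grip_force: 0.0
```

```bash
python3 - <<'E'
from h import *
m=manip.camera_model("top");X=back(m,[(230+284/4-.4,180+77/4-.4)],.069)[0]
print("lock",X,np.hypot(*(X[:2]-A)))
im=manip.grab_frame("wrist")[:,:,::-1];cv2.imwrite("pics/w5.png",im)
for q in ("pointer","clip_mark","lock_top"): print(q,[(np.round(d["at"],4),d["confidence"]) for d in manip.pinpoint("wrist",q)[:2]])
s=manip.sense();R=np.array(s["orientation"]);print(s["ee_pos"],R.round(3).tolist())
print("to lock, tool mm",(R.T@np.r_[X[:2]-s["ee_pos"][:2],0]*1e3).round(1))
E
```

```text
lock [ 6.78785676e-01 -1.63484781e-04  6.90000000e-02] 0.12475542218300573
pointer [(array([0.5239, 0.1114, 0.0446]), 0.95)]
clip_mark [(array([0.5236, 0.1119, 0.0299]), 0.56)]
lock_top [(array([0.6838, 0.0029, 0.0683]), 0.62)]
[0.48668532 0.07714522 0.27378588] [[-0.232, 0.973, -0.001], [0.973, 0.232, -0.001], [-0.0, -0.001, -1.0]]
to lock, tool mm [-119.8  168.9   -0.2]
```

View pics/w5.png

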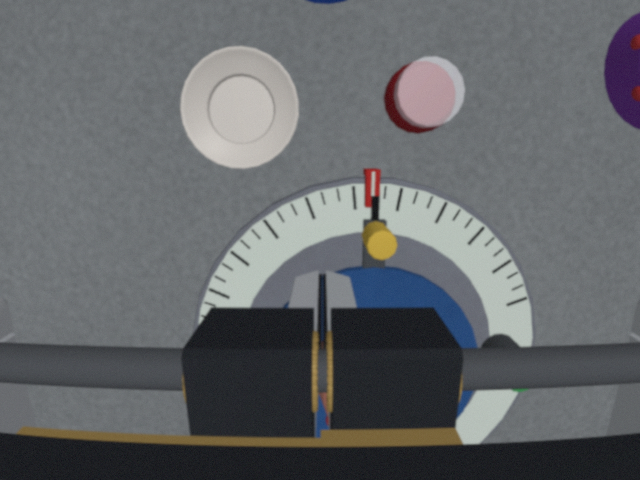

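The pointer stands over the clip's white line at (374,195) and the knob is free. Now over the lock at (0.679, 0.000), and down to just above the cap.

>>> carry_out:
  plan:
    - [[-30,42,0,0,0,0,1],[-60,85,0,0,0,0,1],[-90,127,0,0,0,0,1],[-119.5,169.5,0,0,0,0,1],[-119.5,169.5,0,0,0,0,1],[-119.5,169.5,0,0,0,0,1],[-119.5,169.5,30,0,0,0,1],[-119.5,169.5,60,0,0,0,1],[-119.5,169.5,85,0,0,0,1],[-119.5,169.5,95,0,0,0,1],[-119.5,169.5,95,0,0,0,1],[-119.5,169.5,95,0,0,0,1]]

```text
time_s: 8.07
ee_pos: [0.6799, -0.0001, 0.1795]
orientation: [[-0.232, 0.973, -0.001], [0.973, 0.232, -0.001], [-0.0, -0.001, -1.0]]
contact_force: [0.3, 0.1, -0.1]
opening: 0.0002
grip_force: 0.0
```

```bash
python3 - <<'E'
from h import *
s=manip.grab_frame("side")
a=cv2.resize(s[200:290,240:390],None,fx=4,fy=4,interpolation=cv2.INTER_CUBIC)
cv2.imwrite("pics/s6.png",a[:,:,::-1]);print(manip.sense()["ee_pos"])
E
```

```text
[ 6.80359505e-01 -9.13830204e-05  1.80540074e-01]
```

View pics/s6.png

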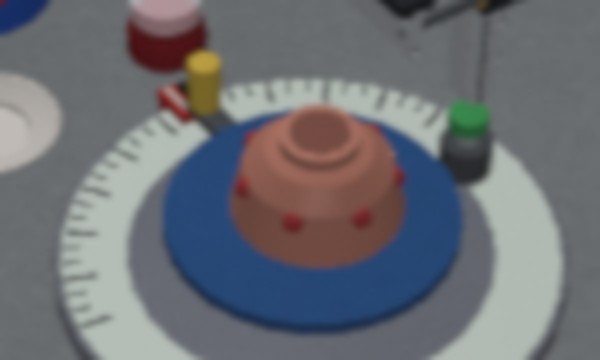

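The fingertips are centred above the green cap (468,115) and the bowl is undisturbed. Now pressing slowly.

>>> carry_out:
  plan:
    - [[0,0,6,0,0,0,1],[0,0,11,0,0,0,1],[0,0,14,0,0,0,1],[0,0,16,0,0,0,1],[0,0,18,0,0,0,1],[0,0,20,0,0,0,1],[0,0,22,0,0,0,1],[0,0,24,0,0,0,1],[0,0,25,0,0,0,1],[0,0,25,0,0,0,1]]

```text
time_s: 8.95
ee_pos: [0.6801, 0.0004, 0.1546]
orientation: [[-0.232, 0.973, 0.0], [0.973, 0.232, 0.0], [0.0, 0.0, -1.0]]
contact_force: [1.5, 0.9, 1.8]
opening: 0.0008
grip_force: 0.9
```

>>> carry_out:
  plan:
    - [[0,0,1,0,0,0,1],[0,0,2,0,0,0,1],[0,0,2.5,0,0,0,1],[0,0,2.5,0,0,0,1],[0,0,2.5,0,0,0,1]]

```text
time_s: 9.37
ee_pos: [0.6805, 0.0002, 0.1542]
orientation: [[-0.232, 0.973, 0.002], [0.973, 0.232, 0.001], [0.001, 0.002, -1.0]]
contact_force: [-7.2, 2.4, 31.1]
opening: 0.0004
grip_force: 15.3
```

31 N with z stopped at 0.154 (tips at 57 mm) means the plunger has bottomed. I'll rise and verify.

>>> carry_out:
  plan:
    - [[0,0,-5,0,0,0,1],[0,0,-20,0,0,0,1],[0,0,-50,0,0,0,1],[0,0,-80,0,0,0,1],[0,0,-100,0,0,0,1],[0,0,-100,0,0,0,1]]

```text
time_s: 9.87
ee_pos: [0.6813, -0.0005, 0.2572]
orientation: [[-0.231, 0.973, 0.005], [0.973, 0.231, 0.0], [-0.001, 0.005, -1.0]]
contact_force: [0.5, -0.1, -0.7]
opening: 0.0007
grip_force: 0.0
```

```bash
python3 - <<'E'
from h import *
s=manip.grab_frame("side")
a=cv2.resize(s[200:290,240:390],None,fx=4,fy=4,interpolation=cv2.INTER_CUBIC)
cv2.imwrite("pics/s7.png",a[:,:,::-1])
for q in ("pointer","clip_mark","lock_top"): print(q,[(np.round(d["at"],4),d["confidence"]) for d in manip.pinpoint("side",q)[:2]])
E
```

```text
pointer [(array([0.5227, 0.1105, 0.0467]), 0.67)]
clip_mark [(array([0.5235, 0.1111, 0.0276]), 0.46)]
lock_top [(array([ 0.5559, -0.0295,  0.0024]), 0.62), (array([ 0.6793, -0.0008,  0.0624]), 0.39)]
```

View pics/s7.png

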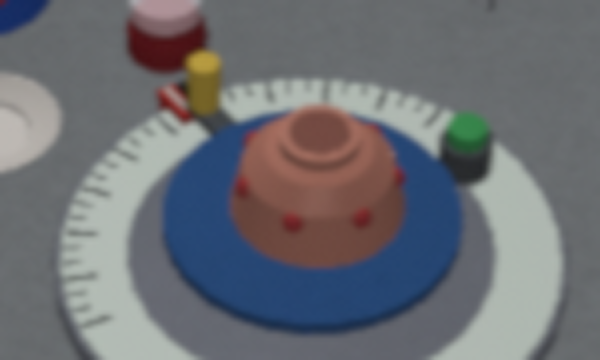

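The green cap at (467,132) now sits on its housing. The knob, clip and bowl are unchanged, and the arm is clear.

```bash
python3 -c "
from cell import manip
print(manip.finish_job())"
```

```text
the job is handed in; nothing more can be done
None
```

The job is handed in at about 10 s: the pointer stands over the clip's white line (measured within about 0.2°), the green plunger was then pressed fully down, and the bowl and clip look undisturbed in the last picture.

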